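Clear the foam cutter and crank its fence to the mark

TASK

Get the foam cutting table ready for the next cut: first push the cream foam offcut along the bed and over the yellow-striped ledge so that it drops into the scrap chute, without lifting it and leaving the blue foam model where it stands. Then crank the handwheel, over as many grasps as it takes, until the fence's pointer stands exactly level with the red rider on the scale, and let go. Do not push the fence itself or move the red rider.

Things in the scene. Friction and masses are not known exactly. Their poses are not given: they have to be found in the camera images.
- cutter: Foam cutting table, fixed, origin on the bench surface, z up; places below are in its frame, mm. White bed: top at height 120, x -140..140, y -180..70. Green gear box under the handwheel: x -140..140, y 70..250, top 120. Scale rail along y: x 141..171, top 120. Thin folded bow (look only) along y at x 190, height 60.
- ledge (a point): Middle of the bed's end at the scrap chute, on the bed's top, marked by a yellow stripe along cutter x: cutter x 0, y -180, height 120. Cutter's axes; the chute is on its -y side.
- chute (a point): Open-topped aluminium scrap chute beyond the ledge; point in the middle of its mouth: cutter x 0, y -263, height 110. Inside it is x -145..145, y -180..-346; floor slopes from height 40 at the ledge to 8 at the outer wall; walls reach height 110, 10 lower than the bed.
- wheel: Steel handwheel lying flat, vertical axis. Origin on the axis, mid-height of the rim: cutter x 0, y 165, height 168. Rim mid-radius 75, round bar 16 thick; hub radius 17, 26 high; three spokes 12 thick at 0 (yellow), 120 and 240 degrees from its own x axis, which turns with it and starts parallel to the cutter's x. Open between spokes, 40 clear under the rim (boss radius 24, 12 high).
- wheel_axis (a point): Fixed point on the wheel's axis at rim mid-height (does not turn). Clockwise from above moves the fence towards the chute (cutter -y), 15 mm per rad, no backlash; anticlockwise moves it back. Range: 0.2 rad anticlockwise to 5 rad clockwise of the start. Needs about 2 to 3 N at the rim, more when turned fast, and stays where it is left.
- fence: Aluminium fence bar across the bed, 262 along cutter x, 18 thick along y, 35 high (with a black knob 10 higher, look only, at x -100), origin in the middle of its underside on the bed, at cutter x 0, y 50 at the start. Driven by the handwheel along cutter y.
- pointer (a point): Middle of the fence's pointer, a black bar 10 wide over the scale rail with a white line on top; at cutter x 155, height 146. Same axes as the cutter. It moves with the fence.
- rider: Red rider on the scale rail, 22 x 10 (along y) x 16 high, white line on top, a lug hanging 30 down the rail's far face; origin mid-underside at cutter x 158, height 120; cutter's axes. It marks the wanted setting: its y is where the pointer's y must be, 33 to 57 mm to the chute side (-y) of the pointer at the start; the pointer clears it on top. Stiff to slide, must not be moved.
- offcut: Cream rigid foam offcut lying on the bed, 50 (own x) x 110 (own y) x 40 high, 55 to 115 g; its long side is within 0.3 rad of the cutter's y at the start. Origin in the middle of its underside. It lies in one of two lanes, near cutter x = +65 or -65, its middle at cutter y -115 to -75.
- offcut_mid (a point): Centre of the cream offcut (20 mm above its underside).
- model: Blue turned foam model standing on the bed in the other lane: foot 64 across and 22 high, narrower top 48 across, 44 high in all. Origin in the middle of its underside. To be left alone.
Mind the look-alikes: they are no part of the job. Leave any turquoise look-alike of the offcut alone.

How it is judged:
By the outcome, as a careful person would: the job done as asked, in the order asked, and still so for the second after the job is handed in, with the robot touching nothing.
It also fails if it takes over 72 s, if anything falls off the work surface, if the arm or the gripper's body presses on something with over 40 N, if the wrist force passes 120 N, or if a joint passes its speed limit or range.

ROBOT

A 6-joint arm with a two-finger parallel gripper is mounted at the origin on the work surface. World frame = base frame: x ahead of the robot, y to its left, z up, the work surface at z = 0. Lengths are in mm, angles in rad, forces in N, time in s.
With the tool pointing down it reaches from about 350 to 875 mm from the base axis. Payload 4.2 kg.
Tool frame: the origin (TCP) lies at the very end of the fingers, on their centre line; the grasp point (between the pads) lies 19 mm behind it; z points along the fingers, y is the line along which they close (so a half turn about z gives the same grasp; the last joint's range is limited). The gripper opens to 85 mm and grips with 20 to 120 N. Pads are 22 mm wide; open, the fingers measure 114 mm over their backs; the gripper's body (76 mm by 85 mm) begins 54 mm behind the grasp point. The pads swing forward as they close: fully open they stand 13 mm farther back than shut.
Start: joints at [1.541, 0.385, 0.008, 0, -1.194, -0.259], TCP at [177.969, 599.104, 202.312] pointing down, gripper open.
Joint ranges: [-3.14, 3.14], [-1.21, 2.06], [-1.07, 1.41], [-3.16, 2.05], [-2.99, -0.16], [-3.1, 3.1]. Speed limits (rad/s): [2.79, 2.79, 3.14, 3.14, 3.14, 3.14].

INTERFACE

Orientations are given as a unit quaternion [x, y, z, w].
In Python, from bench import arm gives the robot as it stands.
- The arm moves only by the tool servo_tool, never from a script. Its argument "rows" is a list that holds one entry, the list of rows, each a list of 7 numbers: the finger opening in mm, from 0 to 85.4, then the shift along the tool's x, y, z in mm, then the turn, a rotation vector about the tool's x, y, z in rad. A call has 1 to 10 rows; each row is the pose to reach, as a shift and turn from the pose commanded when the call began, along the tool's axes at that moment; what a row does not reach only later rows make up. A row lasts 1/8 s, in which the tool goes at most 62.5 mm and 10.7 degrees, less where a joint would pass 70% of its speed; a pose out of reach is approached as far as the arm can. A call with a gripper value outside its range is refused whole. The fingers move at their own pace and stop on an object; the grip force is fixed at half the most. Time passes only in rows, so rows that repeat a pose let the fingers close. It gives the time, the measured TCP pose, the force, the opening and the grip force at its end, in the units of the state.
- arm.read_state(): the state, without advancing time (a new reading comes with each control period).
- arm.get_image(name): name is "side" or "top" or "wrist"; returns the picture (400x640x3 uint8, red, green, blue); there is no depth.
- arm.camera_params(name): a dict with "intrinsics" (3x3 intrinsics, pixels), "R" (3x3) and "t" (3): a world point X has camera coordinates R X + t. Camera axes: x right, y down, z forward; pixel columns grow to the right and rows downward; lengths in mm; the calibration is good to about 2 mm. A picture is of the moment at which its call begins: read the wrist's pose just before it. camera_params takes no time and is no camera call; for the wrist camera it gives the pose at the moment of the call.
- arm.job_done(): hands the job in; it is judged then, once.
The state is a dict: "clock": time; "joints": joint angles; "joint_vel": joint speeds; "joint_efforts": joint torques, N m; "position": TCP position; "ee_rot": TCP orientation; "contact_force": force on the tool from outside, world axes, zero at the start; "wrist_torque": the same for the moment, N m; "gripper_width": finger opening in mm; "grasp_force": force on a finger pad.
Only numpy, scipy, OpenCV 4.12 (cv2) and the standard library are available. Lean on these libraries where they do the work, as an engineer would, in place of code of your own. Each camera call takes 0.05 s, during which the arm holds its last target. There are 200 camera calls.

## Working session

There is one attempt and no reset: what is moved stays moved. The work goes in short steps, Python scripts to look and compute and a tool call to move; the robot and the scene stay as the last step left them, time stands still between calls to the robot, and variables do not carry over. Pictures are saved under pics/ and viewed, at most 10 in all, crops included, and the job is handed in when it is done.

Besides the shell and the picture viewer there is one more tool, called by a JSON object that holds its "api" and its "payload", one argument or row to a line. servo_tool: Moves the arm, as the interface text tells. Its arguments: {"type":"object","properties":{"rows":{"type":"array"}},"required":["rows"]}

```bash
mkdir -p pics; ls; python3 - <<'E'
from bench import arm
import cv2,numpy as np,json
s=arm.read_state();print({k:np.round(v,3).tolist() for k,v in s.items()})
for n in("top","side"):
    p=arm.camera_params(n);print(n,[np.round(p[k],3).tolist() for k in("intrinsics","R","t")])
    cv2.imwrite(f"pics/{n}0.png",arm.get_image(n)[:,:,::-1])
E
```

```text
pics
{'clock': 0.0, 'joints': [1.541, 0.386, 0.007, -0.0, -1.194, -0.259], 'joint_vel': [0.0, -0.001, -0.002, -0.0, -0.001, -0.0], 'joint_efforts': [0.001, -39.229, 18.84, 4.186, -0.005, -0.0], 'position': [177.82, 598.514, 201.2], 'ee_rot': [0.99, -0.144, -0.0, 0.001], 'contact_force': [-0.25, 0.854, 0.339], 'wrist_torque': [-0.046, -0.003, -0.009], 'grasp_force': 0.0, 'gripper_width': 85.359}
top [[[379.073, 0.0, 322.059], [0.0, 379.073, 202.34], [0.0, 0.0, 1.0]], [[-0.021, -1.0, -0.001], [-0.988, 0.021, -0.152], [0.152, -0.002, -0.988]], [-90.31, 636.766, 1075.059]]
side [[[374.851, 0.0, 314.343], [0.0, 374.851, 201.128], [0.0, 0.0, 1.0]], [[0.862, -0.507, 0.001], [-0.244, -0.418, -0.875], [0.444, 0.754, -0.484]], [-571.642, 222.689, 880.685]]
```

View pics/top0.png

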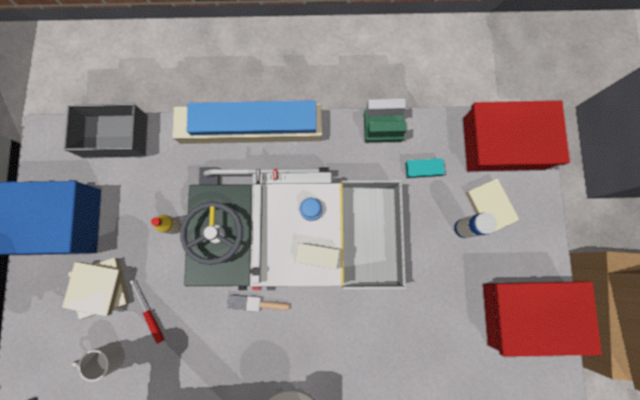

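View pics/side0.png

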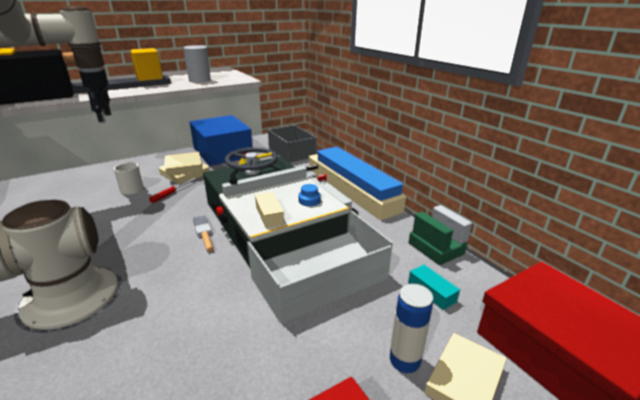

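```bash
cat > h.py <<'E'
import numpy as np,cv2
from bench import arm
def ray(n,uv,z,p=None):
    p=p or arm.camera_params(n);K,R,t=[np.array(p[k],float) for k in("intrinsics","R","t")]
    uv=np.atleast_2d(np.array(uv,float));d=(np.linalg.inv(K)@np.c_[uv,np.ones(len(uv))].T).T@R
    c=-R.T@t;return c+d*((z-c[2])/d[:,2])[:,None]
def blobs(m,amin=8):
    n,l,s,c=cv2.connectedComponentsWithStats(m.astype(np.uint8));return [(i,s[i].tolist(),c[i].round(2).tolist()) for i in range(1,n) if s[i][4]>=amin],l
E
python3 - <<'E'
from h import *
im=cv2.imread("pics/top0.png");h=cv2.cvtColor(im,cv2.COLOR_BGR2HSV)
H,S,V=[h[...,i].astype(int) for i in range(3)]
roi=np.zeros(H.shape,bool);roi[160:300,170:420]=1
for nm,m,z in(("yellow",(H>18)&(H<30)&(S>130),120),("red",((H<6)|(H>174))&(S>110),136),("blue",(H>95)&(H<120)&(S>120),164),("cream",(H>18)&(H<35)&(S>30)&(S<130)&(V>150),160)):
    b,l=blobs(m&roi)
    for i,s,c in b:
        pts=np.argwhere(l==i)[:,::-1].astype(np.float32);r=cv2.minAreaRect(pts)
        print(nm,s,c,ray("top",c,z).round(1).tolist(),np.round(np.r_[r[0],r[1],r[2]],1),ray("top",cv2.boxPoints(r),z)[:,:2].round(0).tolist())
c=cv2.resize(im[165:300,170:420],None,fx=3.2,fy=3.2,interpolation=cv2.INTER_CUBIC);cv2.imwrite("pics/top0c.png",c)
E
```

```text
yellow [209, 207, 6, 18, 81] [211.47, 214.93] [[595.0, 202.7, 120.0]] [211.5 215.5  17.    5.   90. ] [[617.0, 210.0], [617.0, 196.0], [570.0, 195.0], [570.0, 209.0]]
yellow [170, 218, 3, 11, 25] [170.76, 222.8] [[575.5, 314.2, 120.0]] [171. 223.  10.   2.  90.] [[589.0, 317.0], [589.0, 311.0], [561.0, 310.0], [561.0, 316.0]]
red [253, 287, 7, 3, 15] [255.8, 287.87] [[396.5, 76.3, 136.0]] [256. 288.   6.   2.  -0.] [[394.0, 84.0], [399.0, 84.0], [399.0, 68.0], [393.0, 68.0]]
blue [310, 199, 10, 11, 31] [315.71, 203.1] [[615.3, -86.4, 164.0]] [315.2 202.9  12.8   4.   48.4] [[625.0, -70.0], [632.0, -78.0], [606.0, -100.0], [599.0, -92.0]]
cream [339, 183, 5, 104, 357] [341.33, 234.53] [[530.8, -152.2, 160.0]] [341.3 234.5 103.    3.7  89.4] [[669.0, -150.0], [669.0, -160.0], [398.0, -155.0], [398.0, -145.0]]
cream [209, 218, 4, 9, 13] [209.69, 223.0] [[568.5, 195.2, 160.0]] [209.3 222.3   8.1   2.8  66.8] [[579.0, 204.0], [582.0, 197.0], [562.0, 188.0], [559.0, 195.0]]
```

View pics/top0c.png

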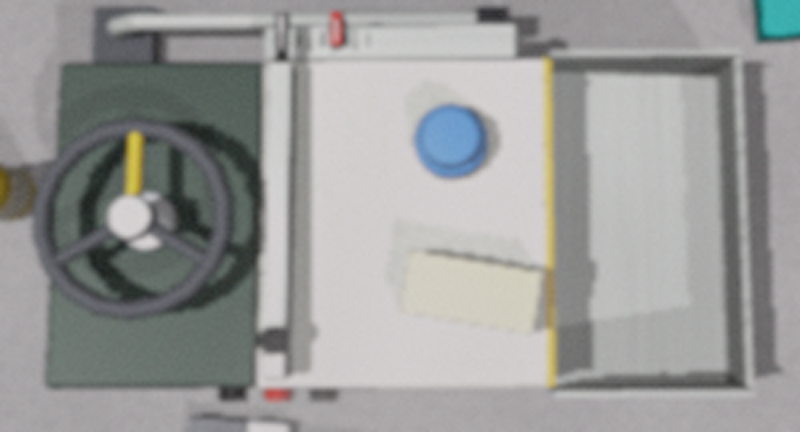

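```bash
python3 - <<'E'
from h import *
f=lambda L:[(170+(u+.5)/3.2-.5,165+(v+.5)/3.2-.5) for u,v in L]
src=[(140,250),(-140,250),(140,-180),(-140,-180)]
w=ray("top",f([(62,65),(47,387),(548,58),(552,386)]),120)[:,:2]
A=np.array(src,float);am=A.mean(0);wm=w.mean(0);B=(A-am);D=w-wm
yaw=np.arctan2((B[:,0]*D[:,1]-B[:,1]*D[:,0]).sum(),(B*D).sum());R=np.array([[np.cos(yaw),-np.sin(yaw)],[np.sin(yaw),np.cos(yaw)]])
T=wm-R@am;print("w",w.round(1).tolist(),"yaw",yaw,"T",T.round(1),"res",(D-B@R.T).round(1).tolist())
loc=lambda L,z:((ray("top",f(L),z)[:,:2]-T)@R).round(1).tolist()
print("hub",loc([(130,216)],181),"rim",loc([(132,219)],172),ray("top",f([(130,216)]),181).round(1))
print("offcut",loc([(413,250),(547,268),(533,332),(402,308)],160),ray("top",f([(474,290)]),160).round(1))
print("ptr",loc([(282,35)],151),"rider",loc([(337,28)],136),"fence knob",loc([(272,340)],165))
print("model",loc([(450,136)],164))
print("ledge",T+R@[0,-180],"wheel",T+R@[0,165])
E
```

```text
w [[680.6, 267.4], [405.4, 270.9], [678.0, -157.2], [397.5, -152.6]] yaw -0.013104563156417183 T [539.9  22.1] res [[-2.5, -2.9], [2.2, -3.0], [0.5, 2.5], [-0.1, 3.4]]
hub [[0.5, 164.7]] rim [[-1.3, 165.7]] [[542.5 186.8 181. ]]
offcut [[-27.6, -62.3], [-43.1, -172.0], [-94.6, -159.8], [-74.6, -53.4]] [[478.  -89.2 160. ]]
ptr [[155.7, 50.0]] rider [[165.0, 5.2]] fence knob [[-99.3, 51.1]]
model [[66.0, -93.0]]
ledge [ 537.55452059 -157.85587594] wheel [542.07546548 187.11450113]
```

The wheel, fence and pointer land on their stated places to within about 1 mm, so the cutter pose is good: origin (540, 22), yaw −0.013. The offcut is in the −x lane at local (−60, −112). The rider is at local y≈5. I'm now moving behind the offcut.

{"api": "servo_tool", "payload": {
  "rows": [
    [[25,0,0,-58,0,0,0],[25,158,162,-58,0,0,0.43],[25,316,324,-58,0,0,0.86],[25,473,486,-58,0,0,1.293],[25,473,486,-58,0,0,1.293],[25,473,486,-58,0,0,1.293],[25,473,486,-58,0,0,1.293],[25,473,486,-58,0,0,1.293],[25,473,486,-58,0,0,1.293],[25,473,486,-58,0,0,1.293]]
  ]
}}

```text
clock: 1.35
position: [439.6, 99.0, 260.3]
ee_rot: [-0.703, 0.711, 0.0, 0.0]
contact_force: [0.7, 1.1, 0.4]
gripper_width: 24.8
grasp_force: 0.0
```

{"api": "servo_tool", "payload": {
  "rows": [
    [[25,50,-27,0,0,0,0],[25,100,-53,0,0,0,0],[25,100,-53,0,0,0,0],[25,100,-53,0,0,0,0],[25,100,-53,0,0,0,0]]
  ]
}}

```text
clock: 1.98
position: [490.7, 1.4, 260.3]
ee_rot: [-0.704, 0.71, 0.0, 0.0]
contact_force: [-0.5, -0.8, 0.3]
gripper_width: 25.2
grasp_force: 0.0
```

```bash
python3 - <<'E'
from h import *
s=arm.read_state();print(s["position"],s["joints"],s["clock"])
p=arm.camera_params("wrist");np.save("w1.npy",p,allow_pickle=True);print(p)
cv2.imwrite("pics/w1.png",arm.get_image("wrist")[:,:,::-1])
E
```

```text
[490.72031371   1.35053444 260.3125811 ] [ 3.34290650e-01  1.14127977e-01 -2.11105585e-01 -2.28833991e-04
 -1.24558785e+00 -3.43401912e-01] 1.975
{'intrinsics': array([[291.63008468,   0.        , 320.67063042],
       [  0.        , 291.63008468, 202.66256535],
       [  0.        ,   0.        ,   1.        ]]), 'R': array([[-9.99964714e-01,  8.29263207e-03,  1.34268368e-03],
       [ 8.34325634e-03,  9.61720390e-01,  2.73905609e-01],
       [ 9.80112162e-04,  2.73907146e-01, -9.61755642e-01]]), 't': array([490.21196539, -56.87942471, 434.058545  ])}
```

View pics/w1.png

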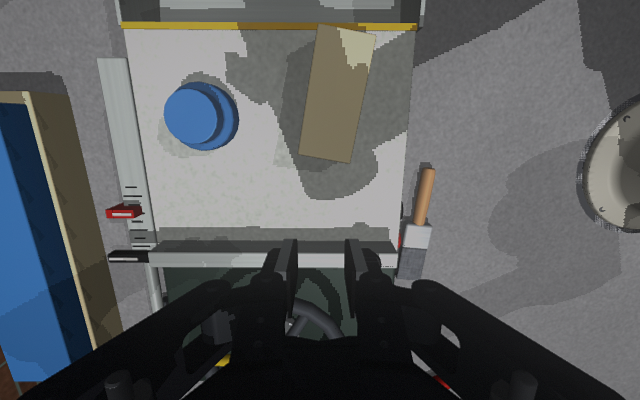

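The wrist view shows the offcut top at corners (317,25), (375,33), (349,163), (300,155). The model is at (200,115), the rider at (123,211) and the pointer at (128,256).

```bash
cat >> h.py <<'E'
T=np.array([539.9,22.1]);Y=-0.0131;RC=np.array([[np.cos(Y),-np.sin(Y)],[np.sin(Y),np.cos(Y)]])
loc=lambda w:(np.atleast_2d(w)[:,:2]-T)@RC
E
python3 - <<'E'
from h import *
p=np.load("w1.npy",allow_pickle=True).item()
f=lambda L,z:(ray("wrist",L,z,p).round(1).tolist(),loc(ray("wrist",L,z,p)).round(1).tolist())
print("off",f([(317,25),(375,33),(349,163),(300,155)],160))
print("stripe",f([(122,26),(418,28)],120))
print("rider",f([(109,208),(141,206)],136),"ptr",f([(110,252),(147,252)],151))
im=cv2.imread("pics/w1.png");print(im[195:225,118].tolist());print(im[240:268,122].tolist())
E
```

```text
off ([[492.3, -143.6, 160.0], [444.0, -137.3, 160.0], [463.7, -29.0, 160.0], [509.3, -36.8, 160.0]], [[-45.4, -166.3], [-93.8, -160.6], [-75.5, -52.1], [-29.8, -59.3]])
stripe ([[677.7, -155.3, 120.0], [396.5, -151.3, 120.0]], [[140.1, -175.5], [-141.1, -175.3]])
rider ([[715.2, 20.1, 136.0], [680.9, 18.2, 136.0]], [[175.3, 0.3], [141.0, -2.1]]) ptr ([[712.8, 64.0, 151.0], [673.9, 64.3, 151.0]], [[172.3, 44.1], [133.4, 44.0]])
[[126, 123, 124], [125, 124, 123], [123, 122, 121], [121, 120, 119], [119, 117, 118], [120, 117, 118], [124, 122, 123], [130, 129, 129], [136, 135, 133], [62, 61, 78], [24, 25, 57], [24, 25, 57], [25, 27, 58], [25, 27, 56], [26, 26, 61], [32, 35, 146], [29, 31, 152], [26, 30, 129], [174, 173, 173], [183, 183, 178], [150, 150, 173], [61, 62, 154], [24, 27, 157], [85, 84, 118], [111, 110, 109], [111, 110, 109], [112, 110, 110], [111, 109, 110], [127, 124, 125], [129, 127, 127]]
[[128, 126, 127], [124, 122, 123], [122, 121, 121], [125, 122, 123], [123, 122, 123], [109, 107, 108], [107, 105, 106], [112, 110, 111], [118, 116, 116], [97, 96, 96], [37, 37, 37], [18, 19, 18], [21, 20, 20], [21, 21, 21], [23, 24, 24], [30, 29, 29], [23, 22, 23], [73, 74, 73], [174, 174, 176], [187, 187, 188], [88, 89, 89], [26, 24, 24], [59, 58, 58], [107, 106, 106], [109, 107, 108], [111, 109, 109], [111, 109, 110], [108, 107, 107]]
```

{"api": "servo_tool", "payload": {
  "rows": [
    [[25,0,5,60,0,0,0],[25,0,9,110,0,0,0],[25,0,9,130,0,0,0],[25,0,9,130,0,0,0],[25,8,9,130,0,0,0],[25,16,9,130,0,0,0],[25,24,9,130,0,0,0],[25,32,9,130,0,0,0],[25,40,9,130,0,0,0],[25,48,9,130,0,0,0]]
  ]
}}

```text
clock: 3.28
position: [482.4, -47.8, 131.0]
ee_rot: [-0.703, 0.711, -0.0, 0.001]
contact_force: [-1.0, 1.9, 4.3]
gripper_width: 25.1
grasp_force: 2.3
```

{"api": "servo_tool", "payload": {
  "rows": [
    [[25,8,0,0,0,0,0],[25,16,0,0,0,0,0],[25,24,0,0,0,0,0],[25,32,0,0,0,0,0],[25,40,0,0,0,0,0],[25,48,0,0,0,0,0]]
  ]
}}

```text
clock: 4.03
position: [481.7, -95.8, 131.0]
ee_rot: [-0.703, 0.711, -0.0, 0.001]
contact_force: [-0.2, 3.5, 6.2]
gripper_width: 24.7
grasp_force: 2.9
```

```bash
python3 - <<'E'
from h import *
s=arm.read_state();print(s["position"],s["contact_force"],s["clock"],loc(s["position"]))
a=arm.get_image("side")[130:310,180:400];b=arm.get_image("wrist")[:,:,::-1]
cv2.imwrite("pics/m2.png",np.vstack([cv2.resize(b[:300,60:500],(550,375)),cv2.resize(a[:,:,::-1],(275,225)).repeat(1,0) if 0 else cv2.copyMakeBorder(cv2.resize(a[:,:,::-1],(275,225)),0,0,0,275,0)]))
E
```

```text
[481.70486124 -95.75390967 130.98631133] [-0.18368437  3.45018751  6.20606999] 4.025 [[ -56.64630334 -118.60613188]]
```

View pics/m2.png

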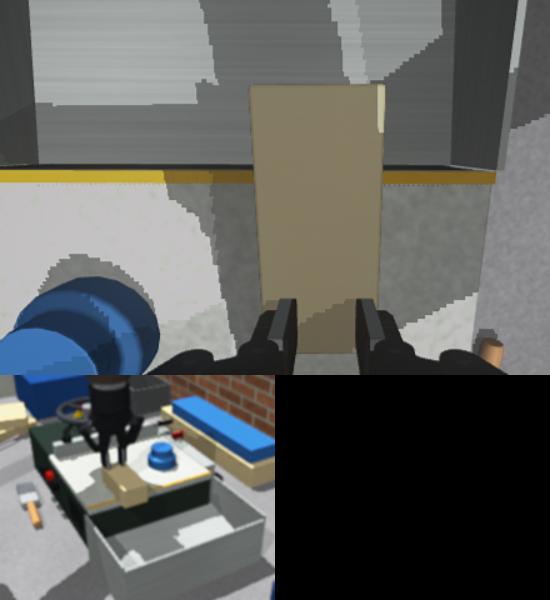

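```bash
python3 - <<'E'
from h import *
s=arm.read_state();p=arm.camera_params("wrist")
for z in(120,160,170):print(z,loc(ray("wrist",[(60+250/1.25,85/1.25),(60+385/1.25,85/1.25),(60+378/1.25,352/1.25),(60+262/1.25,352/1.25)],z,p)).round(1).tolist())
K,R,t=[np.array(p[k]) for k in("intrinsics","R","t")]
P=np.array(s["position"])
for d in((0,0,0),(18,0,0),(-18,0,0),(18,-11,5),(18,-11,30)):
    c=K@(R@(P+d)+t);print(d,(c[:2]/c[2]).round(1),"in crop",((c[:2]/c[2]-[60,0])*1.25).round(0))
print(-R.T@t)
E
```

```text
120 [[-21.5, -217.5], [-83.8, -217.7], [-86.5, -78.9], [-20.8, -78.7]]
160 [[-29.2, -211.2], [-77.9, -211.4], [-79.9, -102.9], [-28.7, -102.7]]
170 [[-31.1, -209.6], [-76.4, -209.8], [-78.3, -108.9], [-30.6, -108.8]]
(0, 0, 0) [320.4 234. ] in crop [326. 292.]
(18, 0, 0) [292.  234.2] in crop [290. 293.]
(-18, 0, 0) [348.9 233.7] in crop [361. 292.]
(18, -11, 5) [290.5 220.4] in crop [288. 276.]
(18, -11, 30) [285.8 236.3] in crop [282. 295.]
[ 480.80817561 -165.92294564  303.09486153]
```

```bash
python3 - <<'E'
from h import *
a=arm.get_image("side")[150:260,210:330,::-1];b=arm.get_image("wrist")[180:330,230:410,::-1]
cv2.imwrite("pics/m3.png",np.hstack([cv2.resize(a,(480,440),interpolation=2),cv2.resize(b,(310,440),interpolation=2)[:,:]]))
E
```

```text
(no output)
```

View pics/m3.png

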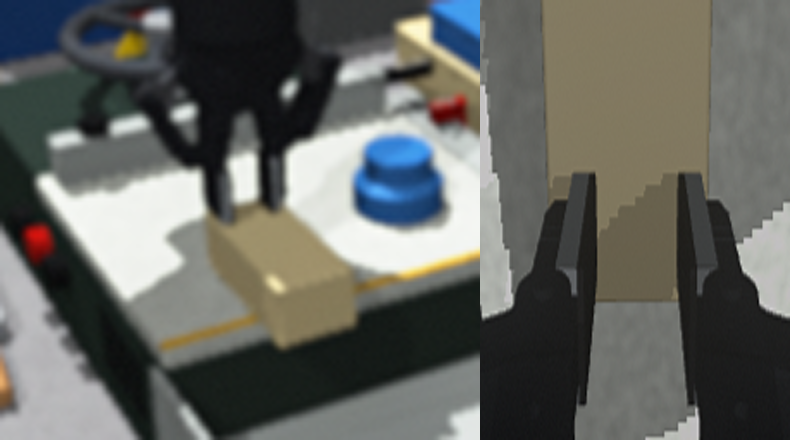

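```bash
python3 - <<'E'
from h import *
P=np.array(arm.read_state()["position"]);p=arm.camera_params("side")
K,R,t=[np.array(p[k]) for k in("intrinsics","R","t")]
def pr(X):
    c=K@(R@np.array(X)+t);return ((c[:2]/c[2]-[210,150])*4).round(0)
for z in(0,10,20,30):print(z,pr(P+[-14,0,z]),pr(P+[14,0,z]))
for y in(-211,-103,-129):
  for x in(-29,-79):
    print(y,x,[pr(np.r_[T+RC@[x,y],z]) for z in(120,160)])
E
```

```text
0 [229. 258.] [269. 247.]
10 [228. 245.] [268. 233.]
20 [227. 231.] [268. 220.]
30 [226. 217.] [267. 206.]
-211 -29 [array([355., 324.]), array([353., 267.])]
-211 -79 [array([279., 347.]), array([276., 290.])]
-103 -29 [array([279., 245.]), array([276., 192.])]
-103 -79 [array([208., 265.]), array([204., 210.])]
-129 -29 [array([296., 263.]), array([293., 209.])]
-129 -79 [array([224., 283.]), array([220., 228.])]
```

```bash
python3 - <<'E'
from h import *
im=cv2.imread("pics/w1.png");b=arm.get_image("wrist")[:,:,::-1]
for n,i in(("w1",im),("now",b)):
  for c in(284,288,292,296,348,352,356):print(n,c,i[205:262:3,c].sum(1).tolist())
E
```

```text
w1 284 [534, 532, 532, 536, 523, 538, 522, 522, 315, 319, 319, 289, 188, 187, 184, 183, 184, 183, 179]
w1 288 [535, 527, 535, 525, 524, 531, 535, 528, 322, 321, 324, 281, 188, 190, 187, 185, 182, 185, 162]
w1 292 [535, 518, 528, 529, 533, 535, 537, 535, 312, 327, 324, 284, 176, 134, 111, 106, 105, 106, 102]
w1 296 [536, 537, 522, 531, 531, 525, 537, 509, 303, 331, 320, 266, 108, 112, 107, 105, 98, 91, 90]
w1 348 [536, 532, 534, 534, 536, 533, 520, 548, 330, 318, 328, 277, 110, 111, 108, 107, 103, 97, 101]
w1 352 [534, 537, 534, 531, 531, 533, 536, 401, 317, 333, 325, 291, 187, 187, 186, 181, 176, 124, 94]
w1 356 [534, 508, 535, 535, 532, 537, 316, 317, 322, 338, 321, 289, 186, 188, 187, 183, 182, 182, 179]
now 284 [349, 349, 349, 349, 347, 346, 345, 345, 344, 346, 343, 310, 188, 191, 189, 189, 186, 188, 190]
now 288 [350, 348, 347, 348, 348, 346, 346, 345, 344, 346, 341, 301, 188, 189, 188, 190, 192, 194, 169]
now 292 [347, 347, 348, 348, 344, 344, 342, 347, 346, 342, 343, 303, 176, 126, 96, 94, 94, 92, 89]
now 296 [349, 345, 346, 346, 345, 347, 345, 345, 343, 343, 343, 283, 80, 85, 83, 82, 84, 83, 81]
now 348 [348, 347, 348, 345, 343, 343, 343, 346, 344, 345, 341, 284, 91, 93, 93, 92, 97, 89, 90]
now 352 [347, 348, 347, 343, 348, 348, 344, 344, 345, 345, 340, 304, 190, 192, 192, 187, 185, 127, 89]
now 356 [344, 349, 344, 346, 342, 347, 346, 343, 343, 345, 345, 302, 191, 191, 187, 189, 189, 190, 185]
```

Both cameras put the physical fingertips about 29 mm above the reported TCP. The fingers have therefore been dragging the offcut from its top. I'll raise, back off behind it, then lower carefully while checking force.

{"api": "servo_tool", "payload": {
  "rows": [
    [[25,0,0,-15,0,0,0],[25,0,0,-15,0,0,0],[25,-25,-2,-15,0,0,0],[25,-50,-2,-15,0,0,0],[25,-50,-2,-15,0,0,0],[25,-50,-2,0,0,0,0],[25,-50,-2,6,0,0,0],[25,-50,-2,12,0,0,0],[25,-50,-2,12,0,0,0]]
  ]
}}

```text
clock: 5.4
position: [483.4, -45.9, 117.9]
ee_rot: [-0.703, 0.711, 0.0, -0.0]
contact_force: [0.5, 0.4, 0.0]
gripper_width: 24.7
grasp_force: 0.0
```

```bash
python3 - <<'E'
from h import *
s=arm.read_state();print(s["position"],s["contact_force"],s["clock"],loc(s["position"]))
a=arm.get_image("side")[150:260,210:330,::-1];b=arm.get_image("wrist")[60:330,210:430,::-1]
cv2.imwrite("pics/m4.png",np.hstack([cv2.resize(a,(480,440),interpolation=2),cv2.resize(b,(310,440),interpolation=2)[:,:]]))
E
```

```text
[483.36020824 -45.89254463 117.8806997 ] [0.51046308 0.43960205 0.04771558] 5.4 [[-55.64426357 -68.7273607 ]]
```

View pics/m4.png

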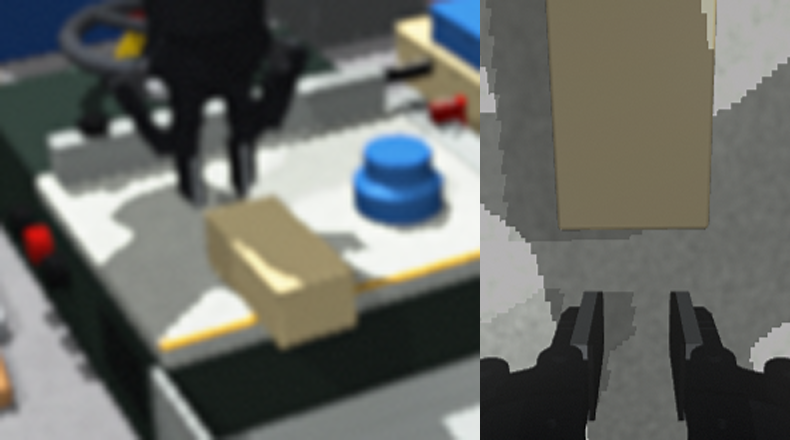

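{"api": "servo_tool", "payload": {
  "rows": [
    [[25,0,0,5,0,0,0],[25,0,0,10,0,0,0],[25,0,0,14,0,0,0],[25,0,0,14,0,0,0]]
  ]
}}

```text
clock: 6.0
position: [483.4, -45.6, 103.9]
ee_rot: [-0.703, 0.711, 0.0, -0.0]
contact_force: [0.6, -0.1, -0.0]
gripper_width: 25.0
grasp_force: 0.0
```

{"api": "servo_tool", "payload": {
  "rows": [
    [[25,8,0,0,0,0,0],[25,16,0,0,0,0,0],[25,24,0,0,0,0,0],[25,32,0,0,0,0,0],[25,40,0,0,0,0,0]]
  ]
}}

```text
clock: 6.62
position: [483.3, -86.1, 104.4]
ee_rot: [-0.703, 0.711, -0.0, 0.0]
contact_force: [-0.9, -0.5, 0.3]
gripper_width: 25.1
grasp_force: 0.2
```

{"api": "servo_tool", "payload": {
  "rows": [
    [[25,7,0,0,0,0,0],[25,14,0,0,0,0,0],[25,21,0,0,0,0,0],[25,28,0,0,0,0,0],[25,35,0,0,0,0,0],[25,42,0,0,0,0,0],[25,49,0,0,0,0,0],[25,56,0,0,0,0,0]]
  ]
}}

```text
clock: 7.62
position: [482.6, -142.0, 104.3]
ee_rot: [-0.703, 0.711, 0.0, -0.0]
contact_force: [-0.3, 0.5, 0.4]
gripper_width: 25.3
grasp_force: 0.0
```

{"api": "servo_tool", "payload": {
  "rows": [
    [[25,8,0,0,0,0,0],[25,16,0,0,0,0,0],[25,20,0,0,0,0,0],[25,20,0,0,0,0,0]]
  ]
}}

```text
clock: 8.12
position: [482.3, -161.8, 104.3]
ee_rot: [-0.703, 0.711, 0.0, -0.0]
contact_force: [-0.3, 0.3, -0.2]
gripper_width: 25.0
grasp_force: 0.0
```

```bash
python3 - <<'E'
from h import *
s=arm.read_state();print(s["position"],s["contact_force"],s["clock"],loc(s["position"]))
a=arm.get_image("side")[150:310,200:400,::-1];b=arm.get_image("wrist")[0:330,100:540,::-1]
cv2.imwrite("pics/m5.png",np.hstack([cv2.resize(a,(400,320),interpolation=2),cv2.resize(b,(400,320),interpolation=2)[:,:]]))
E
```

```text
[ 482.34338411 -161.80987717  104.27448214] [-0.3252193   0.26636396 -0.24237672] 8.125 [[ -55.14252683 -184.64806711]]
```

View pics/m5.png

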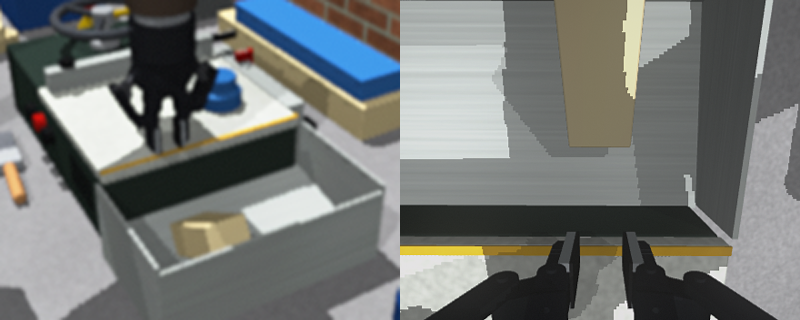

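The offcut lies on the chute floor and the model hasn't moved. Next I go above the yellow spoke.

{"api": "servo_tool", "payload": {
  "rows": [
    [[30,0,0,-60,0,0,0],[30,0,0,-110,0,0,0],[30,-40,-11,-110,0,0,-0.18],[30,-85,-24,-110,0,0,-0.36],[30,-130,-37,-110,0,0,-0.54],[30,-175,-50,-110,0,0,-0.72],[30,-220,-63,-110,0,0,-0.9],[30,-265,-76,-110,0,0,-1.08],[30,-310,-88,-110,0,0,-1.26],[30,-349,-98,-110,0,0,-1.44]]
  ]
}}

```text
clock: 9.48
position: [584.3, 188.4, 214.1]
ee_rot: [0.998, -0.067, -0.0, 0.0]
contact_force: [0.3, -0.2, -0.2]
gripper_width: 29.9
grasp_force: 0.0
```

```bash
python3 - <<'E'
from h import *
from scipy.spatial.transform import Rotation as Ro
s=arm.read_state();R=Ro.from_quat(s["ee_rot"]).as_matrix();print(s["position"],s["joints"],s["clock"])
g=np.r_[T+RC@[42,165],s["position"][2]];print(g,"shift tool",R.T@(g-s["position"]),"y ang",np.arctan2(R[1,1],R[0,1]))
top=arm.get_image("top");cv2.imwrite("pics/t1.png",top[:,:,::-1])
E
```

```text
[584.26069613 188.42830604 214.14510156] [ 5.75311772e-01  3.58294789e-01 -2.19058152e-03 -4.86006454e-06
 -1.21048110e+00  8.60795261e-01] 9.475
[584.05783442 186.53565811 214.14510156] shift tool [5.31282175e-02 1.90274706e+00 1.97445239e-04] y ang -1.7054873275098903
```

{"api": "servo_tool", "payload": {
  "rows": [
    [[30,0,2,20,0,0,-0.12],[30,0,2,40,0,0,-0.12],[30,0,2,52,0,0,-0.12],[30,0,2,58,0,0,-0.12],[30,0,2,64,0,0,-0.12],[30,0,2,64,0,0,-0.12]]
  ]
}}

```text
clock: 10.28
position: [583.9, 184.3, 150.3]
ee_rot: [1.0, -0.011, -0.0, 0.0]
contact_force: [-1.1, -0.9, -0.0]
gripper_width: 29.8
grasp_force: 0.0
```

{"api": "servo_tool", "payload": {
  "rows": [
    [[30,0,0,7,0,0,0],[30,0,0,14,0,0,0],[30,0,0,21,0,0,0],[30,0,0,28,0,0,0],[30,0,0,28,0,0,0]]
  ]
}}

```text
clock: 10.9
position: [583.5, 184.2, 121.4]
ee_rot: [1.0, -0.011, -0.001, 0.0]
contact_force: [0.9, -0.1, 0.5]
gripper_width: 29.8
grasp_force: 0.0
```

{"api": "servo_tool", "payload": {
  "rows": [
    [[20,0,0,0,0,0,0],[12,0,0,0,0,0,0],[5,0,0,0,0,0,0],[5,0,0,0,0,0,0],[5,0,0,0,0,0,0]]
  ]
}}

```text
clock: 11.52
position: [584.5, 185.7, 122.8]
ee_rot: [1.0, -0.011, 0.001, -0.001]
contact_force: [-1.3, 5.8, -0.5]
gripper_width: 9.8
grasp_force: 58.3
```

```bash
python3 - <<'E'
from h import *
from scipy.spatial.transform import Rotation as Ro
s=arm.read_state();R=Ro.from_quat(s["ee_rot"]).as_matrix();print(s["position"],s["joints"],s["clock"],s["contact_force"],s["grasp_force"],s["wrist_torque"])
C=np.r_[T+RC@[0,165],s["position"][2]];r=R.T@(np.array(s["position"])-C);print("r tool",r,"y ang",np.arctan2(R[1,1],R[0,1]))
b=arm.get_image("wrist");cv2.imwrite("pics/w6.png",b[:,:,::-1])
E
```

```text
[584.4900754  185.71916656 122.79070657] [ 0.57075744  0.42806628 -0.1342835  -0.00108335 -1.00559178  0.97833619] 11.525 [-1.2833508   5.75870791 -0.51633896] 58.33630621433258 [ 1.46063598  0.06791466 -0.30534867]
r tool [42.44848239  0.42112784  0.0778024 ] y ang -1.5930757564674225
```

```bash
python3 - <<'E'
from h import *
p=np.load("w1.npy",allow_pickle=True).item()
print("rider",loc(ray("wrist",[(118,213.9)],136,p)));
for z in(146,149,151):print("ptr",z,loc(ray("wrist",[(122,258.6)],z,p)))
r=42.4
for ph in np.arange(.15,1.51,.15):print(round(ph,2),round(r*(np.cos(ph)-1),1),round(r*np.sin(ph),1))
E
```

```text
rider [[166.99207606   6.83646853]]
ptr 146 [[164.80908323  54.26192821]]
ptr 149 [[162.57487342  52.74024779]]
ptr 151 [[161.0854002   51.72579417]]
0.15 -0.5 6.3
0.3 -1.9 12.5
0.45 -4.2 18.4
0.6 -7.4 23.9
0.75 -11.4 28.9
0.9 -16.0 33.2
1.05 -21.3 36.8
1.2 -27.0 39.5
1.35 -33.1 41.4
1.5 -39.4 42.3
```

{"api": "servo_tool", "payload": {
  "rows": [
    [[5,-0.2,4.2,0,0,0,0.1],[5,-0.8,8.4,0,0,0,0.2],[5,-1.9,12.5,0,0,0,0.3],[5,-3.3,16.5,0,0,0,0.4],[5,-5.2,20.3,0,0,0,0.5],[5,-7.4,23.9,0,0,0,0.6],[5,-10.0,27.3,0,0,0,0.7],[5,-12.9,30.4,0,0,0,0.8],[5,-16.0,33.2,0,0,0,0.9],[5,-19.5,35.7,0,0,0,1.0]]
  ]
}}

```text
clock: 12.82
position: [564.3, 152.6, 122.8]
ee_rot: [0.872, -0.49, 0.0, -0.003]
contact_force: [-1.6, 13.1, 0.7]
gripper_width: 10.2
grasp_force: 58.2
```

{"api": "servo_tool", "payload": {
  "rows": [
    [[5,-0.2,4.2,0,0,0,0.1],[5,-0.8,8.4,0,0,0,0.2],[5,-1.9,12.5,0,0,0,0.3],[5,-3.3,16.5,0,0,0,0.4],[5,-5.2,20.3,0,0,0,0.5],[5,-7.4,23.9,0,0,0,0.6],[5,-10.0,27.3,0,0,0,0.7],[5,-12.9,30.4,0,0,0,0.8],[5,-16.0,33.2,0,0,0,0.9],[5,-19.5,35.7,0,0,0,1.0]]
  ]
}}

```text
clock: 14.08
position: [525.7, 151.1, 122.9]
ee_rot: [-0.531, 0.847, 0.001, 0.005]
contact_force: [4.3, 11.4, -5.7]
gripper_width: 9.9
grasp_force: 58.4
```

{"api": "servo_tool", "payload": {
  "rows": [
    [[5,-0.2,4.2,0,0,0,0.1],[5,-0.8,8.4,0,0,0,0.2],[5,-1.9,12.5,0,0,0,0.3],[5,-3.3,16.5,0,0,0,0.4],[5,-5.2,20.3,0,0,0,0.5],[5,-7.4,23.9,0,0,0,0.6],[5,-10.0,27.3,0,0,0,0.7],[5,-12.9,30.4,0,0,0,0.8],[5,-16.0,33.2,0,0,0,0.9],[5,-16.0,33.2,0,0,0,0.9]]
  ]
}}

```text
clock: 15.32
position: [503.4, 179.2, 122.9]
ee_rot: [-0.111, 0.994, 0.002, 0.004]
contact_force: [6.1, 7.9, -5.7]
gripper_width: 9.9
grasp_force: 58.5
```

```bash
python3 - <<'E'
from h import *
s=arm.read_state();print(s["position"],s["joints"],s["clock"],s["contact_force"],s["grasp_force"])
im=arm.get_image("top")[:,:,::-1];cv2.imwrite("pics/t2.png",im)
w=arm.get_image("wrist")[:,:,::-1];np.save("w7.npy",arm.camera_params("wrist"),allow_pickle=True);cv2.imwrite("pics/w7.png",w)
c=im[165:200,235:305]
cv2.imwrite("pics/m7.png",np.hstack([cv2.resize(c,(420,210),interpolation=2),cv2.resize(w,(336,210))]))
E
```

```text
[503.44819101 179.21358044 122.87872344] [ 6.45876183e-01  3.00989504e-01 -3.35165031e-01  4.19966202e-04
 -9.25137449e-01 -1.99525467e+00] 15.325 [ 6.12602101  7.87022075 -5.7187917 ] 58.534555435180664
```

View pics/m7.png

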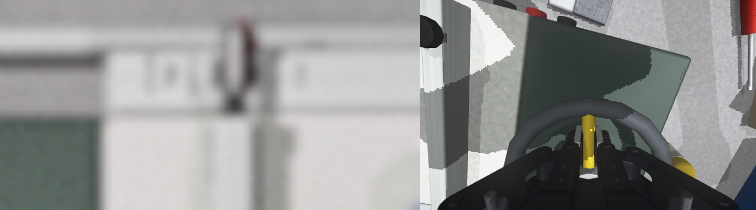

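{"api": "servo_tool", "payload": {
  "rows": [
    [[20,0,0,0,0,0,0],[30,0,0,0,0,0,0],[30,0,0,0,0,0,0],[30,0,0,-15,0,0,0],[30,0,0,-50,0,0,0],[30,0,0,-90,0,0,0],[30,-40,-40,-90,0,0,0.1],[30,-80,-80,-90,0,0,0.222],[30,-120,-120,-90,0,0,0.222],[30,-160,-150,-90,0,0,0.222]]
  ]
}}

```text
clock: 16.68
position: [690.5, 62.8, 213.8]
ee_rot: [0.002, 1.0, -0.0, 0.001]
contact_force: [0.9, 1.2, 0.4]
gripper_width: 30.1
grasp_force: 0.0
```

```bash
python3 - <<'E'
from h import *
from scipy.spatial.transform import Rotation as Ro
s=arm.read_state();R=Ro.from_quat(s["ee_rot"]).as_matrix();print(s["position"],s["clock"],s["contact_force"],R.T@(np.array([765,27,205])-s["position"]))
E
```

```text
[690.53707439  62.76836282 213.82307066] 16.675 [0.93649187 1.23753285 0.36427811] [-74.55833993 -35.54218775   8.93064846]
```

{"api": "servo_tool", "payload": {
  "rows": [
    [[30,-38,-18,4,0,0,0],[30,-74,-36,9,0,0,0],[30,-74,-36,9,0,0,0],[30,-74,-36,9,0,0,0],[30,-74,-36,9,0,0,0]]
  ]
}}

```text
clock: 17.3
position: [762.4, 29.0, 204.9]
ee_rot: [0.001, 1.0, 0.0, 0.001]
contact_force: [0.6, 0.5, 0.7]
gripper_width: 30.2
grasp_force: 0.0
```

```bash
python3 - <<'E'
from h import *
s=arm.read_state();print(s["position"],s["clock"])
p=arm.camera_params("wrist");np.save("w8.npy",p,allow_pickle=True)
w=arm.get_image("wrist")[:,:,::-1];cv2.imwrite("pics/w8.png",w)
K,R,t=[np.array(p[k]) for k in("intrinsics","R","t")]
def pr(X):
    c=K@(R@np.array(X)+t);return (c[:2]/c[2]).round(1)
print("cam",-R.T@t)
for l,z in(((158,7),136),((155,7),151)):
    u=pr(np.r_[T+RC@l,z]);print(u)
x,y=map(int,u);c=w[max(0,y-60):y+60,x-80:x+80];print(max(0,y-60),x-80)
cv2.imwrite("pics/w8c.png",cv2.resize(c,None,fx=5,fy=5,interpolation=cv2.INTER_NEAREST))
E
```

```text
[762.39634229  29.01502771 204.89981931] 17.3
cam [692.71196068  29.03770533 376.88114094]
[318.3 126.3]
[318.1 122.6]
62 238
```

View pics/w8c.png

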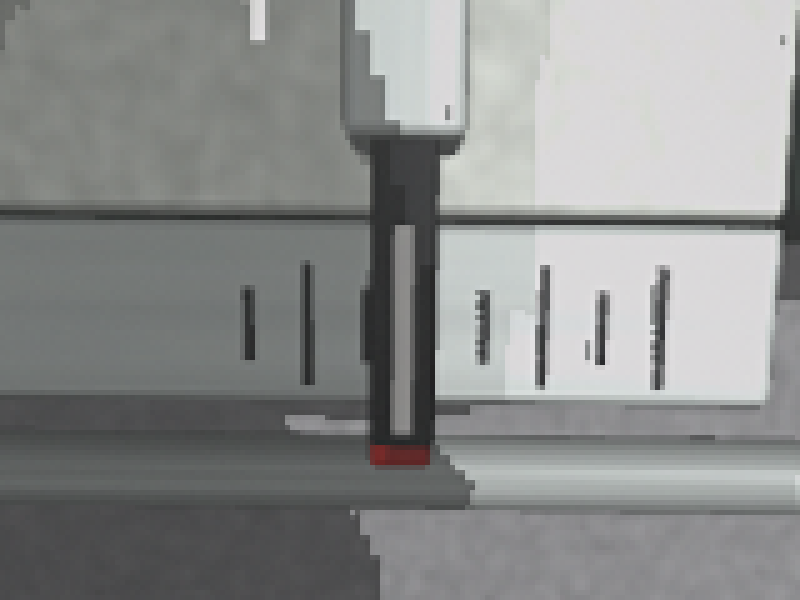

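```bash
python3 - <<'E'
from h import *
w=cv2.imread("pics/w8.png").astype(float);p=np.load("w8.npy",allow_pickle=True).item()
# rider rows ~ (448..462)/5+62 = 152,153 ; pointer rows up to 149
for r in range(144,156):print(r,w[r,308:330].sum(1).astype(int).tolist(),(w[r,308:330,2]-w[r,308:330,1]).astype(int).tolist() if r>149 else "")
print(np.array(p["R"]).round(4).tolist())
E
```

```text
144 [237, 244, 255, 210, 137, 131, 132, 113, 308, 398, 409, 419, 235, 137, 138, 137, 122, 228, 238, 235, 242, 244] 
145 [227, 235, 240, 201, 134, 121, 123, 116, 311, 401, 409, 421, 234, 135, 135, 137, 113, 390, 401, 405, 411, 413] 
146 [417, 431, 431, 343, 167, 124, 131, 119, 309, 400, 408, 418, 233, 137, 130, 134, 151, 409, 425, 422, 423, 422] 
147 [446, 453, 448, 361, 173, 125, 127, 119, 312, 405, 417, 425, 238, 138, 135, 128, 157, 412, 426, 423, 421, 423] 
148 [391, 392, 386, 301, 152, 125, 127, 118, 254, 343, 350, 356, 221, 142, 136, 132, 156, 416, 436, 431, 425, 430] 
149 [247, 249, 250, 208, 131, 124, 127, 126, 148, 170, 173, 176, 143, 134, 135, 132, 138, 319, 329, 322, 319, 321] 
150 [230, 235, 236, 207, 142, 115, 117, 121, 121, 118, 118, 122, 125, 123, 132, 119, 196, 358, 365, 359, 358, 356] [-3, -2, -3, 2, 6, -3, -6, -5, -4, -3, -3, -4, -4, -3, -3, -2, -2, -4, -3, -3, -3, -5]
151 [244, 248, 250, 215, 194, 194, 196, 179, 160, 154, 154, 154, 161, 158, 157, 142, 238, 265, 397, 409, 406, 405] [-2, -3, -4, 0, 55, 70, 71, 54, 35, 32, 32, 32, 32, 32, 34, 27, -1, -3, -4, -5, -4, -4]
[... 182 characters left out ...]
 -3, -6, -4, -5, -5]
153 [273, 272, 277, 233, 204, 196, 202, 182, 175, 177, 182, 182, 179, 181, 179, 173, 268, 273, 304, 294, 462, 476] [-2, -3, -4, 0, 61, 74, 73, 57, 55, 55, 54, 54, 54, 55, 58, 42, 1, -3, -2, -3, -4, -5]
154 [284, 287, 290, 287, 204, 181, 178, 166, 167, 167, 168, 169, 170, 169, 171, 170, 277, 289, 283, 271, 490, 511] [-3, -3, -3, -6, 54, 68, 68, 58, 55, 54, 55, 55, 54, 55, 57, 40, -1, -4, -2, -2, -4, -6]
155 [304, 303, 303, 308, 300, 251, 244, 243, 243, 243, 246, 245, 247, 247, 246, 290, 309, 307, 305, 297, 329, 534] [-2, -3, -3, -4, 2, 8, 10, 9, 9, 9, 7, 9, 8, 8, 10, 0, -4, -4, -3, -2, -3, -6]
[[0.0003, 1.0, -0.0004], [0.9616, -0.0002, 0.2745], [0.2745, -0.0004, -0.9616]]
```

{"api": "servo_tool", "payload": {
  "rows": [
    [[30,0,0,35,0,0,0],[30,0,0,65,0,0,0],[30,0,0,65,0,0,0],[30,0,0,65,0,0,0]]
  ]
}}

```text
clock: 17.85
position: [763.7, 28.6, 140.7]
ee_rot: [0.001, 1.0, -0.0, 0.002]
contact_force: [-0.6, 0.2, 0.5]
gripper_width: 30.0
grasp_force: 0.0
```

```bash
cat > m.py <<'E'
from h import *
s=arm.read_state();print(s["position"],s["clock"],s["contact_force"])
p=arm.camera_params("wrist");W=np.mean([arm.get_image("wrist")[:,:,::-1].astype(float) for _ in range(3)],0)
K,R,t=[np.array(p[k]) for k in("intrinsics","R","t")]
def pr(X):
    c=K@(R@np.array(X)+t);return c[:2]/c[2]
def edges(row,lo,hi):  # steepest gradient (sub-pixel) edges of the bar from its middle outwards
    g=np.gradient(cv2.GaussianBlur(row[None],(0,0),.7)[0]);o=[]
    for a,b,sg in((lo[0],lo[1],-1),(hi[0],hi[1],1)):
        k=a+np.argmax(sg*g[a:b]);q=sg*g[k-1:k+2];o.append(k+.5*(q[0]-q[2])/(q[0]-2*q[1]+q[2]))
    return o
u=pr(np.r_[T+RC@[160,7],151]);v=pr(np.r_[T+RC@[169,7],134]);print("expect",u,v)
c0=int(round(u[0]));gray=W.sum(2);red=W[...,2]-W[...,1]
for r in range(int(v[1])-14,int(v[1])+5):
    R_=red[r,c0-14:c0+14];isred=(R_>25).sum()>6
    x=R_ if isred else -0+gray[r,c0-14:c0+14]
    row=np.full(W.shape[1],0.);row[:]=-red[r] if isred else gray[r]
    e=edges(row,(c0-14,c0-3),(c0+3,c0+14));m=np.mean(e);z=134 if isred else 151
    P=ray("wrist",[(m,r)],z,p) ; x=169 if isred else None
    if isred: # end face plane local x=169: intersect via iterating z
        for zz in np.arange(136,104,-.5):
            P=ray("wrist",[(m,r)],zz,p)
            if loc(P)[0,0]<=169:break
    print(r,"red" if isred else "ptr",np.round(e,2),round(m,2),P.round(2).tolist(),loc(P).round(2).tolist())
cv2.imwrite("pics/last.png",W)
E
python3 m.py
```

```text
[763.7003288   28.64891727 140.66596739] 17.85 [-0.55888917  0.17051117  0.46500847]
expect [317.60710023 130.98017505] [317.76794476 145.22299362]
131 ptr [306.92 327.26] 317.09 [[699.99, 26.72, 151.0]] [[160.01, 6.72]]
132 ptr [306.9  327.17] 317.03 [[700.51, 26.69, 151.0]] [[160.54, 6.7]]
133 ptr [306.9  327.06] 316.98 [[701.04, 26.66, 151.0]] [[161.06, 6.67]]
134 ptr [306.91 327.02] 316.96 [[701.56, 26.65, 151.0]] [[161.59, 6.67]]
135 ptr [306.9  326.97] 316.93 [[702.09, 26.63, 151.0]] [[162.11, 6.66]]
136 ptr [307.   326.95] 316.97 [[702.61, 26.65, 151.0]] [[162.64, 6.68]]
137 ptr [308.11 326.94] 317.53 [[703.14, 26.95, 151.0]] [[163.17, 6.99]]
138 ptr [308.35 326.95] 317.65 [[703.67, 27.02, 151.0]] [[163.69, 7.06]]
139 ptr [308.37 326.94] 317.65 [[704.2, 27.02, 151.0]] [[164.22, 7.07]]
140 ptr [308.35 326.95] 317.65 [[704.73, 27.01, 151.0]] [[164.76, 7.07]]
141 ptr [308.35 326.95] 317.65 [[705.27, 27.01, 151.0]] [[165.29, 7.08]]
142 ptr [308.37 326.95] 317.66 [[705.8, 27.01, 151.0]] [[165.82, 7.09]]
143 ptr [308.35 326.95] 317.65 [[706.33, 27.01, 151.0]] [[166.35, 7.09]]
144 ptr [308.36 326.96] 317.66 [[706.87, 27.01, 151.0]] [[166.89, 7.1]]
145 ptr [308.35 326.95] 317.65 [[707.4, 27.0, 151.0]] [[167.43, 7.1]]
146 ptr [308.33 326.87] 317.6 [[707.94, 26.97, 151.0]] [[167.96, 7.07]]
147 ptr [308.29 326.8 ] 317.55 [[708.48, 26.94, 151.0]] [[168.5, 7.05]]
148 ptr [308.31 329.59] 318.95 [[709.02, 27.71, 151.0]] [[169.03, 7.82]]
149 ptr [308.31 326.66] 317.48 [[709.56, 26.9, 151.0]] [[169.58, 7.03]][ WARN:0@1.465] global loadsave.cpp:1063 imwrite_ Unsupported depth image for selected encoder is fallbacked to CV_8U.
```

```bash
sed -i 's/int(v\[1\])-14,int(v\[1\])+5/int(v[1])+2,int(v[1])+14/; s/^cv2.imwrite.*$//' m.py; python3 m.py; python3 - <<'E'
import cv2
w=cv2.imread("pics/last.png").astype(int)
for r in(144,150,151,153,155,157):print(r,w[r,304:334].sum(1).tolist(),(w[r,304:334,2]-w[r,304:334,1]).tolist())
E
```

```text
[763.82470341  28.58671185 140.7204262 ] 18.0 [-0.47054102  0.07044364  0.72133984]
expect [317.67259028 130.73812927] [317.81414228 144.98885397]
146 ptr [308.67 327.06] 317.86 [[708.07, 27.08, 151.0]] [[168.09, 7.18]]
147 ptr [308.63 327.1 ] 317.87 [[708.61, 27.08, 151.0]] [[168.63, 7.19]]
148 ptr [308.63 327.08] 317.86 [[709.15, 27.07, 151.0]] [[169.17, 7.19]]
149 ptr [308.61 327.04] 317.82 [[709.69, 27.05, 151.0]] [[169.71, 7.17]]
150 ptr [308.58 327.02] 317.8 [[710.23, 27.04, 151.0]] [[170.25, 7.17]]
151 ptr [308.55 326.92] 317.74 [[710.77, 27.0, 151.0]] [[170.8, 7.14]]
152 ptr [308.56 326.81] 317.68 [[711.32, 26.97, 151.0]] [[171.34, 7.11]]
153 ptr [308.54 326.79] 317.66 [[711.86, 26.95, 151.0]] [[171.88, 7.11]]
154 ptr [308.55 326.85] 317.7 [[712.41, 26.97, 151.0]] [[172.43, 7.13]]
155 ptr [308.6  326.88] 317.74 [[712.95, 26.99, 151.0]] [[172.98, 7.16]]
156 ptr [308.58 326.87] 317.72 [[713.5, 26.98, 151.0]] [[173.52, 7.15]]
157 ptr [308.6  326.85] 317.72 [[714.05, 26.98, 151.0]] [[174.07, 7.16]]
144 [350, 348, 350, 358, 297, 146, 113, 118, 119, 119, 104, 307, 399, 405, 405, 41
[... 762 characters left out ...]
 405, 413, 326, 156, 114, 120, 123, 119, 97, 371, 434, 433, 430, 436, 442, 441] [-1, 0, -1, -1, 0, 0, 0, 0, -1, -1, 0, 1, 2, 1, 1, 1, 0, 0, 0, 0, 0, -1, 0, 0, 0, 1, 1, 1, 0, 1]
155 [225, 225, 224, 228, 196, 121, 112, 115, 115, 113, 94, 391, 410, 403, 407, 416, 295, 143, 116, 120, 121, 117, 101, 215, 231, 227, 229, 230, 227, 230] [-2, -2, -3, -2, -2, -2, 0, 0, 0, -1, 0, 2, 1, 0, 1, 1, 1, -1, -1, 0, 0, -1, -1, -1, -2, -1, -2, -1, -1, -1]
157 [243, 244, 244, 246, 210, 123, 109, 115, 113, 113, 103, 275, 286, 284, 290, 297, 202, 127, 118, 119, 120, 117, 105, 238, 250, 246, 247, 246, 246, 246] [-2, -2, -2, -2, -2, 0, 0, 0, -1, -1, 0, 0, 1, 0, 0, 1, 1, 0, 0, -1, 0, 0, 0, -2, -2, -2, -2, -4, -2, -2]
```

```bash
sed -i 's/int(v\[1\])+2,int(v\[1\])+14/int(v[1])+6,int(v[1])+24/' m.py; python3 m.py
```

```text
[763.2686005   28.41419615 139.43093209] 18.15 [-0.26096351  1.34264905 -0.5513334 ]
expect [317.94872084 131.84396687] [318.07049206 146.11330695]
152 ptr [308.72 327.29] 318.01 [[710.66, 26.99, 151.0]] [[170.68, 7.13]]
153 ptr [308.71 327.19] 317.95 [[711.2, 26.96, 151.0]] [[171.22, 7.11]]
154 ptr [308.73 327.78] 318.25 [[711.74, 27.13, 151.0]] [[171.76, 7.28]]
155 ptr [308.72 327.83] 318.28 [[712.28, 27.14, 151.0]] [[172.3, 7.29]]
156 ptr [308.74 327.39] 318.07 [[712.83, 27.02, 151.0]] [[172.85, 7.18]]
157 ptr [308.74 327.19] 317.97 [[713.37, 26.96, 151.0]] [[173.39, 7.13]]
158 ptr [308.73 327.17] 317.95 [[713.92, 26.95, 151.0]] [[173.94, 7.13]]
159 ptr [308.76 327.17] 317.97 [[714.46, 26.96, 151.0]] [[174.49, 7.14]]
160 ptr [308.81 327.06] 317.94 [[715.01, 26.94, 151.0]] [[175.03, 7.13]]
161 ptr [308.92 326.7 ] 317.81 [[715.56, 26.87, 151.0]] [[175.58, 7.07]]
162 red [308.88 325.66] 317.27 [[722.65, 26.01, 104.5]] [[182.68, 6.3]]
163 red [309.06 325.33] 317.19 [[723.36, 25.95, 104.5]] [[183.39, 6.25]]
164 red [309.08 325.32] 317.2 [[724.07, 25.95, 104.5]] [[184.11, 6.26]]
165 red [309.22 325.28] 317.25 [[724.78, 25.98, 104.5]] [[184.82, 6.3]]
166 red [309.85 324.86] 317.36 [[725.5, 26.06, 104.5]] [[185.53, 6.39]]
167 ptr [309.74 323.91] 316.82 [[718.87, 26.31, 151.0]] [[178.9, 6.55]]
168 ptr [313.76 330.13] 321.95 [[719.43, 29.14, 151.0]] [[179.43, 9.39]]
169 ptr [315.77 319.42] 317.6 [[719.99, 26.73, 151.0]] [[180.01, 6.99]]
```

{"api": "servo_tool", "payload": {
  "rows": [
    [[30,0,0,-40,0,0,0],[30,0,0,-76,0,0,0],[30,45,26,-76,0,0,0],[30,90,52,-76,0,0,-0.11],[30,135,78,-76,0,0,-0.222],[30,180,105,-76,0,0,-0.222],[30,225,131,-76,0,0,-0.222],[30,260,151,-76,0,0,-0.222],[30,260,151,-76,0,0,-0.222],[30,260,151,-76,0,0,-0.222]]
  ]
}}

```text
clock: 19.55
position: [503.6, 180.1, 214.8]
ee_rot: [-0.11, 0.994, 0.0, 0.0]
contact_force: [-0.1, -0.0, 0.7]
gripper_width: 30.1
grasp_force: 0.0
```

```bash
cat > g.py <<'E'
from h import *
from scipy.spatial.transform import Rotation as Ro
s=arm.read_state();R=Ro.from_quat(s["ee_rot"]);P=np.array(s["position"])
G=Ro.from_quat(np.array([-0.111,0.994,0.002,0.004])/np.linalg.norm([-0.111,0.994,0.002,0.004]))
print(P,s["clock"],s["contact_force"],s["gripper_width"],"shift",R.inv().apply(np.array([503.45,179.21,122.9])-P).round(2),"rot",(R.inv()*G).as_rotvec().round(4))
E
python3 g.py
```

```text
[503.58806785 180.06067825 214.75844707] 19.55 [-0.12672382 -0.02087191  0.70626842] 30.10712407621236 shift [ 0.41 -0.81 91.86] rot [-0.0029 -0.0074 -0.0022]
```

{"api": "servo_tool", "payload": {
  "rows": [
    [[30,0,-0.8,35,0,0,0],[30,0,-0.8,60,0,0,0],[30,0,-0.8,75,0,0,0],[30,0,-0.8,91,0,0,0],[30,0,-0.8,91,0,0,0],[20,0,-0.8,91,0,0,0],[5,0,-0.8,91,0,0,0],[5,0,-0.8,91,0,0,0],[5,0,-0.8,91,0,0,0]]
  ]
}}

```text
clock: 20.68
position: [504.3, 179.3, 124.4]
ee_rot: [-0.11, 0.994, 0.0, 0.001]
contact_force: [-0.1, -0.5, 3.9]
gripper_width: 9.7
grasp_force: 58.8
```

```bash
python3 g.py
```

```text
[504.2873777  179.33045152 124.41534133] 20.675 [-0.11507625 -0.53770436  3.87212995] 9.747180308883044 shift [0.85 0.07 1.51] rot [-0.0029 -0.006  -0.0022]
```

{"api": "servo_tool", "payload": {
  "rows": [
    [[5,0,1,0,0,0,0.02],[5,0,2,0,0,0,0.037],[5,0,2.5,0,0,0,0.037],[5,0,2.5,0,0,0,0.037]]
  ]
}}

```text
clock: 21.18
position: [503.9, 181.0, 124.4]
ee_rot: [-0.091, 0.996, -0.0, 0.001]
contact_force: [3.6, -5.3, 5.7]
gripper_width: 9.7
grasp_force: 59.2
```

```bash
python3 g.py
```

```text
[503.92236696 181.04279733 124.37933436] 21.175 [ 3.59180575 -5.33067442  5.71884089] 9.738490333064444 shift [ 0.8  -1.72  1.48] rot [-0.0044 -0.0063 -0.0402]
```

{"api": "servo_tool", "payload": {
  "rows": [
    [[20,0,0,0,0,0,0],[30,0,0,0,0,0,0],[30,0,0,0,0,0,0],[30,0,0,-15,0,0,0],[30,0,0,-50,0,0,0],[30,0,0,-90,0,0,0],[30,-40,-40,-90,0,0,0.1],[30,-80,-80,-90,0,0,0.182],[30,-120,-120,-90,0,0,0.182],[30,-160,-150,-90,0,0,0.182]]
  ]
}}

```text
clock: 22.42
position: [689.0, 61.7, 214.7]
ee_rot: [-0.0, 1.0, 0.0, 0.001]
contact_force: [0.3, -0.1, 0.6]
gripper_width: 30.1
grasp_force: 0.0
```

```bash
python3 - <<'E'
from h import *
from scipy.spatial.transform import Rotation as Ro
s=arm.read_state();R=Ro.from_quat(s["ee_rot"]).as_matrix();print(s["position"],s["ee_rot"],R.T@(np.array([763.3,28.4,139.6])-s["position"]))
E
```

```text
[689.02765656  61.73157562 214.65539963] [-4.35975328e-05  9.99999751e-01  1.32741935e-04  6.91136451e-04] [-74.16562409 -33.3579856   75.14913804]
```

{"api": "servo_tool", "payload": {
  "rows": [
    [[30,-38,-17,4,0,0,0],[30,-74,-33,9,0,0,0],[30,-74,-33,40,0,0,0],[30,-74,-33,75,0,0,0],[30,-74,-33,75,0,0,0],[30,-74,-33,75,0,0,0],[30,-74,-33,75,0,0,0]]
  ]
}}

```text
clock: 23.3
position: [762.7, 30.5, 141.3]
ee_rot: [-0.001, 1.0, 0.0, 0.002]
contact_force: [0.3, -0.2, -0.3]
gripper_width: 29.8
grasp_force: 0.0
```

```bash
python3 m.py
```

```text
[762.66518073  30.52440271 141.26374841] 23.3 [ 0.28018693 -0.16376181 -0.27374299]
expect [314.50815328 132.92111401] [314.94017817 146.85352836]
152 ptr [304.03 326.59] 315.31 [[710.2, 27.41, 151.0]] [[170.22, 7.54]]
153 ptr [304.05 326.45] 315.25 [[710.75, 27.37, 151.0]] [[170.77, 7.51]]
154 ptr [304.03 328.8 ] 316.41 [[711.3, 28.01, 151.0]] [[171.3, 8.16]]
155 ptr [303.98 328.78] 316.38 [[711.84, 27.99, 151.0]] [[171.85, 8.15]]
156 ptr [304.   322.58] 313.29 [[712.4, 26.28, 151.0]] [[172.43, 6.44]]
157 ptr [303.99 322.53] 313.26 [[712.95, 26.27, 151.0]] [[172.98, 6.43]]
158 ptr [303.99 322.5 ] 313.25 [[713.5, 26.25, 151.0]] [[173.53, 6.43]]
159 ptr [304.02 322.49] 313.25 [[714.05, 26.26, 151.0]] [[174.08, 6.44]]
160 ptr [304.  322.5] 313.25 [[714.61, 26.25, 151.0]] [[174.64, 6.44]]
161 ptr [304.07 322.4 ] 313.23 [[715.16, 26.24, 151.0]] [[175.19, 6.44]]
162 ptr [304.72 322.25] 313.48 [[715.72, 26.38, 151.0]] [[175.74, 6.58]]
163 red [306.04 322.3 ] 314.17 [[723.1, 25.73, 104.5]] [[183.14, 6.03]]
164 red [306.   321.99] 314.0 [[723.82, 25.6, 104.5]] [[183.86, 5.91]]
165 red [306.05 321.96] 314.0 [[724.54, 25.6, 104.5]] [[184.58, 5.92]]
166 red [306.29 321.78] 314.04 [[725.26, 25.63, 104.5]] [[185.3, 5.95]]
167 red [306.78 321.47] 314.13 [[725.98, 25.69, 104.5]] [[186.02, 6.02]]
168 ptr [306.93 320.76] 313.84 [[719.07, 26.56, 151.0]] [[179.1, 6.81]]
169 ptr [303.95 318.35] 311.15 [[719.64, 25.05, 151.0]] [[179.68, 5.31]]
```

```bash
python3 -c "
from bench import arm
print(arm.job_done())"
```

```text
the job is handed in; nothing more can be done
None
```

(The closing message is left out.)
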